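# Flip down the length stop and butt the stud against it

## Robot

A 6-joint arm with a two-finger parallel gripper is mounted at the origin on the work surface. World frame = base frame: x ahead of the robot, y to its left, z up, the work surface at z = 0. Lengths are in m, angles in rad, forces in N, time in s.
With the tool pointing down it reaches from about 0.375 to 0.9 m from the base axis. Payload 3.1 kg.
Tool frame: the origin (TCP) lies between the finger pads; the fingertips stand 17 mm ahead of it and the grasp point (between the pads) lies 2 mm behind it (robot.nose_length is the distance from the TCP to the fingertips, in m); z points along the fingers, y is the line along which they close (so a half turn about z gives the same grasp; the last joint's range is limited). The gripper opens to 87 mm and grips with 3 to 60 N. Pads are 19 mm wide; open, the fingers measure 117 mm over their backs; the gripper's body (75 mm by 190 mm) begins 51 mm behind the grasp point.
Start: joints at [1.111, 0.527, 1.433, -0, 1.181, -0.178], TCP at [0.173, 0.601, 0.24] pointing down, gripper open.
Joint ranges: [-3.08, 3.08], [-0.75, 2.2], [0.22, 2.44], [-1.43, 4.57], [0, 2.65], [-2.85, 2.85]. Speed limits (rad/s): [2.79, 2.79, 3.14, 3.14, 3.14, 3.14].

## Interface

Orientations are given as a unit quaternion [x, y, z, w].
In Python, from rig import robot, cams gives the robot as it stands.
- The arm moves only by the shell command python3 -m pendant 'ROWS' [FORCE]. ROWS is JSON, a list of rows, each an object with "jaw": the opening, from 0 (shut) to 1 (fully open); "linear": the shift along the tool's x, y, z in cm, a list of three; "twist": the turn about the tool's z in degrees. A call has 1 to 12 rows; each row shifts and turns the commanded pose from where the row before left it, along the tool's axes as they then stand; what a row does not reach is not made up. A row lasts 1/12 s, in which the tool goes at most 41.7 mm and 7.16 degrees, less where a joint would pass 70% of its speed; a pose out of reach is approached as far as the arm can. A call is refused whole if a number of a shift passes 4.17 or a number of a turn 7.16, either way. A call with a gripper value outside its range is refused whole. The fingers move at their own pace and stop on an object; FORCE is the grip in N (left out, the last holds). Time passes only in rows, so rows that do not move let the fingers close. It gives the time, the measured TCP pose, the force, the opening and the grip force at its end, in the units of the state.
- robot.get_obs(): the state, without advancing time (a new reading comes with each control period).
- cams.camera(name): name is "scene" or "top" or "wrist"; returns a dict with "color" (480x640x3 uint8, blue, green, red), "depth" (480x640 float32, m along the optical axis (not along the pixel's ray), 0 where there is no reading), "fov_y" (degrees; the focal length in pixels is half the picture's height over the tangent of half this angle, whatever the lens; pixels are square), "cx", "cy" (the principal point, pixels), "view" (4x4, takes a point from world to camera coordinates). Camera axes: x right, y down, z forward; pixel columns grow to the right and rows downward; lengths in m; the calibration is good to about 2 mm. A picture is of the moment at which its call begins.
- robot.hand_in(): hands the job in; it is judged then, once.
The state is a dict: "time": time; "q": joint angles; "joint_velocities": joint speeds; "joint_torque": joint torques, N m; "position": TCP position; "tool_rot": TCP orientation; "ft_force": force on the tool from outside, world axes, zero at the start; "moment": the same for the moment, N m; "grip_width": finger opening in m; "grip_force": force on a finger pad.
Only numpy, scipy, OpenCV 4.12 (cv2) and the standard library are available. Lean on these libraries where they do the work, as an engineer would, in place of code of your own. Each camera call takes 0.05 s, during which the arm holds its last target. There are 200 camera calls.

## Task

Set the piece of stud up for its cut on the crosscut sled: flip the length stop farther from the saw kerf all the way down in front of the fence (leave the nearer stop up), then push the stud back flat against the fence and along it until its end butts against that stop. Only push with the fingers: the stud stays flat on the bed and is not lifted, and the offcut, tape measure and glue bottle stay where they are.

Things in the scene. Friction and masses are not known exactly. Their poses are not given: they have to be found in the camera images.
- sled: crosscut sled, white bed, wood fence, fixed, fence on its far side. Origin at bench height (z = 0) under the fence's front face; x points through the fence away from the robot, y along it. Bed top 12 mm above the bench, x = -260 to 50, y = -360 to 240 mm. Fence: face at x = 0, 36 mm thick, as long as the bed, top 77 mm above the bench. Front rail: 32 mm tall, x < -241, y = -220 to 20 mm
- kerf (a point): the saw kerf where it meets the fence, on the bed: a 3 mm slot straight through bed and fence at the sled's y = -100 mm (the robot's right). A 50 mm tall block backs the fence there
- long_stop: carriage of the aluminium flip stop farther from the kerf (the left one), clamped on the fence top. Origin on the fence top, at its front face, in the middle plane of the arm; axes parallel to the sled's. Hinge pin along y, 14 mm above the origin. The arm is 12 mm thick (y = -6 to 6 mm): the stud butts on the y = -6 face. Black knob 26 mm wide, 26 mm tall, at x = 20, y = 32 mm
- long_flip (a joint): hinge angle of the long stop's arm: 0 = fully down on its rest (hanging straight down in front of the fence), 1.57 = level, pointing at the robot, 3.14 = straight up, to 3.75 = leaning back beyond the fence. Positive turns about the stop's +y. Stiff friction hinge (0.12 N m): it stays wherever it is left, does not drop by itself
- long_paddle (a point): on the long stop's arm (axes turn with it), 44 mm in front of the hinge and 55 mm below it at joint 0. Arm at joint 0, from the hinge: link x = -12 to 2 mm, down to 39 mm below; then paddle x = -44 to -2 mm, 33 to 74 mm below, lower edge 5 mm above the bed. The point lies on the paddle edge that faces the robot when down and away from it when up
- short_stop: carriage of the second, identical flip stop, nearer to the kerf (the one on the right); origin and axes as for the long stop. Its arm is up and stays up
- short_flip (a joint): hinge angle of the short stop's arm: 0 = fully down on its rest (hanging straight down in front of the fence), 1.57 = level, pointing at the robot, 3.14 = straight up, to 3.75 = leaning back beyond the fence. Positive turns about the stop's +y. Stiff friction hinge (0.12 N m): it stays wherever it is left, does not drop by itself
- stud: loose piece of softwood stud, 95 x 340 x 45 mm (x, y, z), about 0.55 kg, lying flat on the bed in front of the fence, its length (y) roughly along the fence, across the kerf. Origin: centre of its underside; +x side faces the fence, +y end faces the long stop
- stud_left_end (a point): centre of the stud's +y end face (22.5 mm above its underside)
- stud_right_end (a point): centre of the stud's -y end face (22.5 mm above its underside)
- stud_back_left (a point): on the stud's fence-side face at its +y end, 22.5 mm above its underside
- stud_back_right (a point): on the stud's fence-side face at its -y end, 22.5 mm above its underside
- offcut: bystander: small upright wooden offcut, 45 x 45 x 70 mm, standing on the sled bed left of the stud, near the front; origin: centre of its underside
- tape: bystander: black tape measure, 65 x 38 x 62 mm, on the bench left of the sled; origin: centre of its underside
- glue: bystander: white glue bottle, 60 mm across and 170 mm tall, on the bench beyond the fence; origin: centre of its underside

How it is judged:
By the outcome, as a careful person would: the job done as asked, in the order asked, and still so for the second after the job is handed in, with the robot touching nothing.
It also fails if it takes over 72 s, if anything falls off the work surface, if the arm or the gripper's body presses on something with over 40 N, if the wrist force passes 120 N, or if a joint passes its speed limit or range.

## Working session

There is one attempt and no reset: what is moved stays moved. The work goes in short steps, Python scripts to look and compute and a shell command to move; the robot and the scene stay as the last step left them, time stands still between calls to the robot, and variables do not carry over. Pictures are saved under pics/ and viewed, at most 10 in all, crops included, and the job is handed in when it is done.

```bash
mkdir -p pics; cat > h.py <<'E'
import numpy as np, cv2
from rig import robot, cams
def shot(n,f=None):
    c=cams.camera(n)
    if f: cv2.imwrite('pics/'+f,c['color'])
    np.savez('last_'+n+'.npz',**c); return c
def world(c,u,v,z=None):
    f=240/np.tan(np.radians(float(c['fov_y']))/2)
    d=np.array([(u-c['cx'])/f,(v-c['cy'])/f,1]); V=np.array(c['view']); R,t=V[:3,:3],V[:3,3]
    o=-R.T@t; r=R.T@d
    if z is not None: return o+r*(z-o[2])/r[2]
    D=np.median(c['depth'][int(v)-1:int(v)+2,int(u)-1:int(u)+2]); return o+r*D
E
python3 - <<'E'
from h import *
for n in('top','scene'):
    c=shot(n,n+'0.png'); print(n,c['fov_y'],c['view'])
o=robot.get_obs();print(o['time'],o['position'],o['tool_rot'],robot.nose_length)
E
```

```text
top 55.56973702892568 [[-0.01893878 -0.99971656  0.01442631  0.03853499]
 [-0.98022964  0.0157234  -0.19723751  0.58616649]
 [ 0.19695477 -0.01787653 -0.98024958  0.82153348]
 [ 0.          0.          0.          1.        ]]
scene 47.17195293714297 [[-0.52312699  0.85212202 -0.01504069  0.23479865]
 [ 0.58314388  0.34501681 -0.73546354 -0.28337923]
 [-0.62151538 -0.39351171 -0.67739734  1.53955419]
 [ 0.          0.          0.          1.        ]]
0.1 [0.17292124 0.5999599  0.23867908] [ 1.39948205e-01  9.90158354e-01 -9.23109741e-04 -2.85211614e-04] 0.017
```

View pics/top0.png

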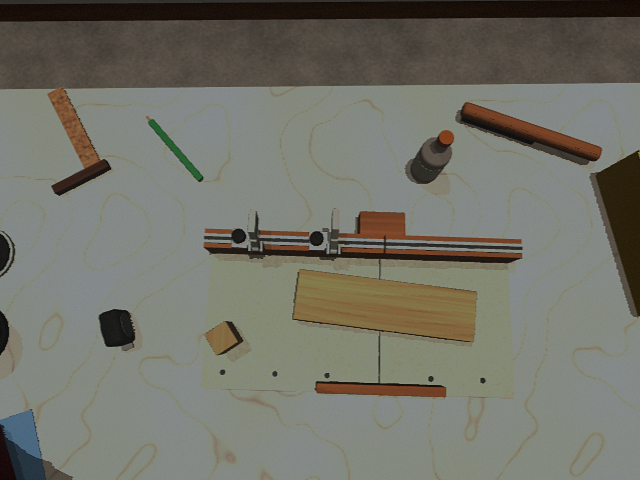

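View pics/scene0.png

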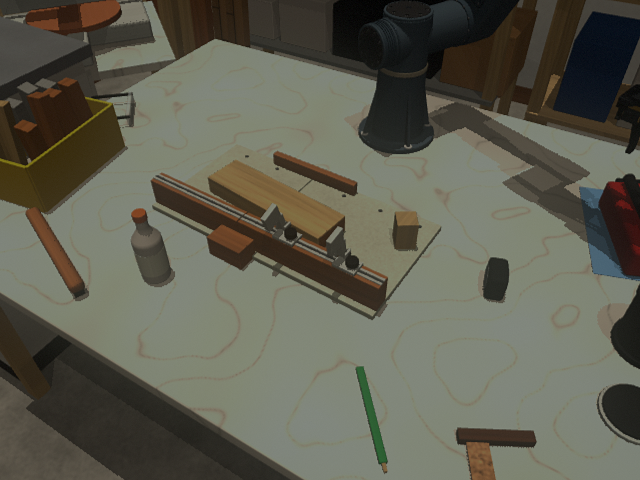

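The top view has the fence running from (205,240) to (522,250). The long stop is at about (252,235), the short one at (333,235), and both arms are up. The stud spans (293–477, 268–342) and the offcut is at (225,338). I'll enlarge that region.

```bash
python3 - <<'E'
import cv2
i=cv2.imread('pics/top0.png');j=cv2.resize(i[200:350,195:395],None,fx=4,fy=4,interpolation=cv2.INTER_CUBIC)
cv2.imwrite('pics/crop1.png',cv2.convertScaleAbs(j,alpha=1.4))
j=cv2.resize(i[200:400,340:540],None,fx=3,fy=3,interpolation=cv2.INTER_CUBIC)
cv2.imwrite('pics/crop2.png',cv2.convertScaleAbs(j,alpha=1.4))
E
```

```text
(no output)
```

View pics/crop1.png

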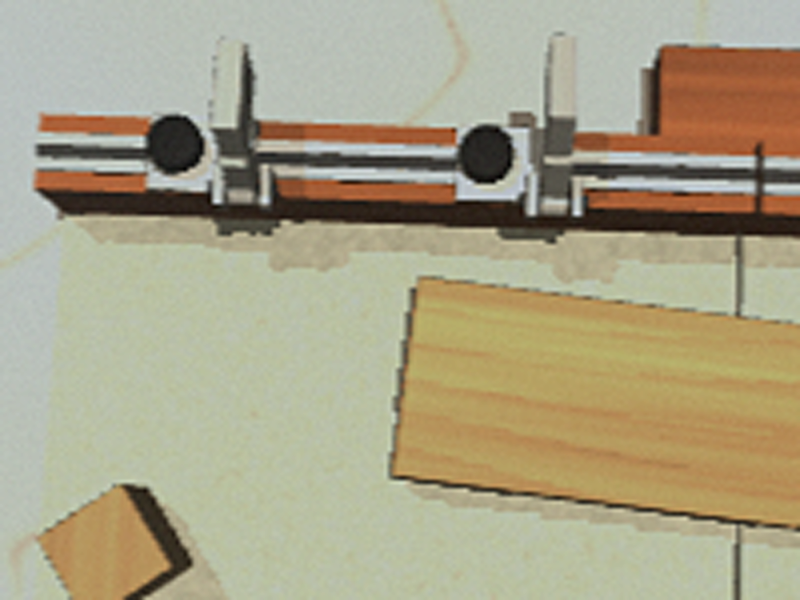

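View pics/crop2.png

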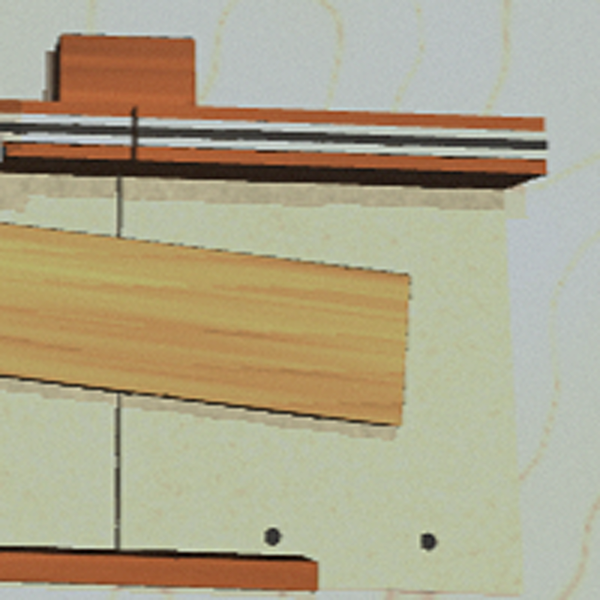

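The crops give the stud's top corners at (299.5,269), (293,319), (476.7,291.7) and (473.7,341.7). The fence's front top edge runs (203.5,247) to (522.3,258.7), and the long stop's lugs centre on about (255,247).

```bash
python3 - <<'E'
from h import *
np.set_printoptions(precision=4,suppress=True)
c=np.load('last_top.npz')
S=[world(c,*p,z=.057) for p in((299.5,269.25),(293,319),(476.7,291.7),(473.7,341.7))]
print('stud',*S, np.linalg.norm(S[0]-S[2]),np.linalg.norm(S[0]-S[1]))
print('stud depth z',world(c,380,305))
L,R=world(c,203.5,247,z=.077),world(c,522.3,258.7,z=.077)
B=world(c,205,228.75,z=.077),world(c,521.7,239.3,z=.077)
print('fence',L,R,np.linalg.norm(L-R),'back',*B)
d=(L-R)/np.linalg.norm(L-R); yaw=np.arctan2(-d[0],d[1]); print('yaw deg',np.degrees(yaw))
ex=np.array([np.cos(yaw),np.sin(yaw),0]);ey=np.array([-np.sin(yaw),np.cos(yaw),0])
O=(L-ey*.24+R+ey*.36)/2;O[2]=0;print('O',O)
sl=lambda p:np.array([(p-O)@ex,(p-O)@ey,p[2]])*1000
for s in S:print('stud sled',sl(s))
for u,v in((255,247),(253.5,240),(253,215),(256.5,225),(252.5,230),(334.5,225),(238.7,235.5)):
    p=world(c,u,v);print(u,v,p,sl(p))
for p in((225,325),(204,334),(215,350)):print('off',sl(world(c,*p,z=.082)))
# points of the long arm, cloud z>.085
f=240/np.tan(np.radians(float(c['fov_y']))/2)
for u0,u1 in((225,275),(300,350)):
  P=np.array([world(c,u,v) for u in range(u0,u1) for v in range(203,262)]);Q=np.array([sl(p) for p in P])
  for a,b in((108,130),(130,150),(150,200)):
    m=(Q[:,2]>a)&(Q[:,2]<b);print(a,b,m.sum(),Q[m].min(0) if m.any() else '',Q[m].max(0) if m.any() else '')
E
```

```text
stud [0.5315 0.0662 0.057 ] [0.4382 0.0793 0.057 ] [ 0.4829 -0.2699  0.057 ] [ 0.3903 -0.2561  0.057 ] 0.33957201015466076 0.09427859178326861
stud depth z [ 0.461  -0.0843  0.0593]
fence [0.5739 0.2453 0.077 ] [ 0.5417 -0.3545  0.077 ] 0.600591606580595 back [0.609  0.2435 0.077 ] [ 0.579  -0.3573  0.077 ]
yaw deg -3.072940675805312
O [0.561  0.0053 0.    ]
stud sled [-32.7132  59.2198  57.    ]
stud sled [-126.6436   67.3151   57.    ]
stud sled [ -63.3105 -278.9709   57.    ]
stud sled [-156.439 -270.214   57.   ]
255 247 [0.5679 0.1459 0.1009] [ -0.7316 140.7063 100.8998]
253.5 240 [0.5748 0.1448 0.1311] [  6.23   140.0731 131.1091]
253 215 [0.6126 0.1424 0.1605] [ 44.1335 139.6109 160.5132]
256.5 225 [0.5993 0.1385 0.142 ] [ 31.0379 135.0064 142.0221]
252.5 230 [0.5853 0.1424 0.1646] [ 16.8409 138.2108 164.6229]
334.5 225 [0.5927 0.0028 0.1609] [ 31.7335  -0.8232 160.9429]
238.7 235.5 [0.5889 0.1752 0.1049] [ 18.7505 171.1769 104.9073]
off [-142.2702  188.3299   82.    ]
off [-159.4525  224.7373   82.    ]
off [-186.6909  202.8222   82.    ]
108 130 46 [  1.1216 135.7802 109.6539] [ 35.8683 148.5094 129.9261]
130 150 76 [  4.4824 135.4836 130.0104] [ 48.9824 147.6864 149.8572]
150 200 195 [ 11.0941 135.6033 150.0073] [ 53.5147 148.1511 165.231 ]
108 130 54 [  3.0618  -7.7833 108.0513] [ 52.6884   4.3849 129.8936]
130 150 63 [ 13.2278  -7.7255 130.0966] [ 63.3048   4.3795 149.8743]
150 200 161 [ 21.4878  -7.5467 150.1537] [ 63.0266   3.838  161.5885]
```

```bash
cat >> h.py <<'E'
O=np.array([.561,.0053,0]);yaw=np.radians(-3.07)
ex=np.array([np.cos(yaw),np.sin(yaw),0]);ey=np.array([-np.sin(yaw),np.cos(yaw),0])
sl=lambda p:np.array([(p-O)@ex,(p-O)@ey,p[2]])*1000
def st():
    from scipy.spatial.transform import Rotation as R
    o=robot.get_obs();t=R.from_quat(o['tool_rot']).as_matrix();p=np.array(o['position'])
    f=np.array(o['ft_force'])
    print('t',round(o['time'],2),'TCPsled',sl(p).round(1),'tip z',round(1000*p[2]-17,1),'tooly-sledy deg',round(np.degrees(np.arctan2(t[1,1],t[0,1]))-90-np.degrees(yaw),2),'F',[round(f@ex,1),round(f@ey,1),round(f[2],1)],'w',round(o['grip_width'],3))
E
python3 -m pendant '[{"jaw":0,"linear":[0,0,0],"twist":-6.5},{"jaw":0,"linear":[0,0,0],"twist":-6.5},{"jaw":0,"linear":[0,0,0],"twist":0},{"jaw":0,"linear":[0,0,0],"twist":0}]' 20; python3 -c "from h import *;st()"
```

```text
time: 0.43
position: [0.173, 0.6003, 0.2391]
tool_rot: [0.028, 1.0, -0.0, -0.0]
ft_force: [0.1, 0.4, -0.5]
grip_width: 0.0681
grip_force: 0.0
t 0.43 TCPsled [-419.3  573.3  239.1] tip z 222.1 tooly-sledy deg -0.18 F [np.float64(0.1), np.float64(0.4), np.float64(-0.5)] w 0.068
```

```bash
python3 -m pendant '[{"jaw":0,"linear":[-2.4,-2.1,0],"twist":0},{"jaw":0,"linear":[-2.4,-2.1,0],"twist":0},{"jaw":0,"linear":[-2.4,-2.1,0],"twist":0},{"jaw":0,"linear":[-2.4,-2.1,0],"twist":0},{"jaw":0,"linear":[-2.4,-2.1,0],"twist":0},{"jaw":0,"linear":[-2.4,-2.1,0],"twist":0},{"jaw":0,"linear":[-2.4,-2.1,0],"twist":0},{"jaw":0,"linear":[-2.4,-2.1,0],"twist":0},{"jaw":0,"linear":[-2.4,-2.1,0],"twist":0},{"jaw":0,"linear":[-2.4,-2.1,0],"twist":0},{"jaw":0,"linear":[-2.4,-2.1,0],"twist":0},{"jaw":0,"linear":[-2.4,-2.1,0],"twist":0}]'; python3 -c "from h import *;st()"
```

```text
time: 1.43
position: [0.4481, 0.3321, 0.2395]
tool_rot: [0.028, 1.0, 0.0, -0.0]
ft_force: [-0.2, -0.6, 0.4]
grip_width: 0.0009
grip_force: 0.0
t 1.43 TCPsled [-130.3  320.3  239.5] tip z 222.5 tooly-sledy deg -0.19 F [np.float64(-0.2), np.float64(-0.6), np.float64(0.4)] w 0.001
```

```bash
python3 -m pendant '[{"jaw":0,"linear":[-2.3,-2,0],"twist":0},{"jaw":0,"linear":[-2.3,-2,0],"twist":0},{"jaw":0,"linear":[-2.3,-2,0],"twist":0},{"jaw":0,"linear":[-2.3,-2,0],"twist":0},{"jaw":0,"linear":[-2.3,-2,0],"twist":0},{"jaw":0,"linear":[-2.3,-2,0],"twist":0},{"jaw":0,"linear":[-2.3,-2,0],"twist":0},{"jaw":0,"linear":[-2.3,-2,0],"twist":0},{"jaw":0,"linear":[-2.0,-1.9,0],"twist":0},{"jaw":0,"linear":[0,0,0],"twist":0},{"jaw":0,"linear":[0,0,0],"twist":0}]'; python3 - <<'E'
from h import *
st();shot('wrist','w1.png')
E
```

```text
time: 2.35
position: [0.642, 0.1422, 0.239]
tool_rot: [0.029, 1.0, 0.0, -0.0]
ft_force: [-1.1, 0.8, -0.3]
grip_width: 0.0004
grip_force: 0.0
t 2.35 TCPsled [ 73.5 141.  239. ] tip z 222.0 tooly-sledy deg -0.3 F [np.float64(-1.2), np.float64(0.7), np.float64(-0.3)] w 0.0
```

View pics/w1.png

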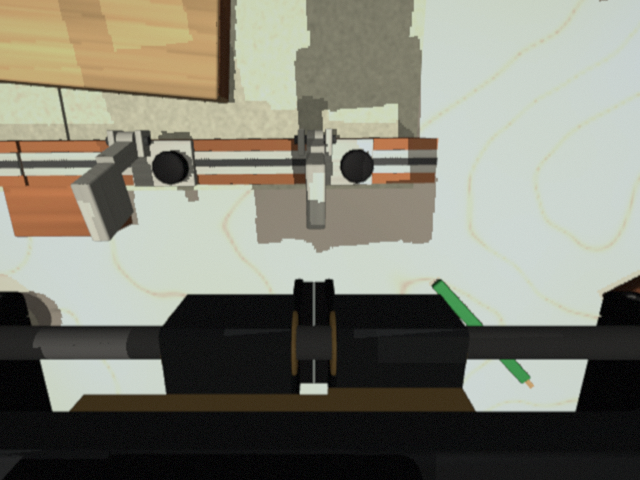

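The fingers (u≈314) line up with the long stop's arm (u≈316) and stand clear beyond its paddle. Next I descend behind it.

```bash
python3 -m pendant '[{"jaw":0,"linear":[0,0,2],"twist":0},{"jaw":0,"linear":[0,0,2],"twist":0},{"jaw":0,"linear":[0,0,2],"twist":0},{"jaw":0,"linear":[0,0,2.2],"twist":0},{"jaw":0,"linear":[0.5,0,0],"twist":0},{"jaw":0,"linear":[0.5,0,0],"twist":0},{"jaw":0,"linear":[0.7,0,0],"twist":0},{"jaw":0,"linear":[0.7,0,0],"twist":0},{"jaw":0,"linear":[0.8,0,0],"twist":0},{"jaw":0,"linear":[0.8,0,0],"twist":0}]'; python3 -c "from h import *;st()"
python3 -m pendant '[{"jaw":0,"linear":[0.8,0,0],"twist":0},{"jaw":0,"linear":[0.8,0,0],"twist":0},{"jaw":0,"linear":[0.8,0,0],"twist":0},{"jaw":0,"linear":[0.8,0,0],"twist":0},{"jaw":0,"linear":[0.8,0,0],"twist":0},{"jaw":0,"linear":[0.8,0,0],"twist":0},{"jaw":0,"linear":[0.8,0,0],"twist":0},{"jaw":0,"linear":[0.8,0,0],"twist":0},{"jaw":0,"linear":[0.8,0,0],"twist":0},{"jaw":0,"linear":[0.8,0,0],"twist":0},{"jaw":0,"linear":[0.8,0,0],"twist":0}]'; python3 -c "from h import *;st()"
```

```text
time: 3.23
position: [0.6078, 0.1461, 0.1632]
tool_rot: [0.027, 1.0, 0.001, 0.01]
ft_force: [8.2, -0.2, 12.1]
grip_width: 0.0004
grip_force: 6.3
t 3.23 TCPsled [ 39.2 143.1 163.2] tip z 146.2 tooly-sledy deg -0.01 F [np.float64(8.2), np.float64(0.3), np.float64(12.1)] w 0.0
time: 4.15
position: [0.512, 0.1507, 0.1573]
tool_rot: [0.027, 1.0, -0.0, -0.001]
ft_force: [0.3, 0.3, 1.4]
grip_width: 0.0009
grip_force: 0.4
t 4.15 TCPsled [-56.7 142.5 157.3] tip z 140.3 tooly-sledy deg -0.01 F [np.float64(0.3), np.float64(0.3), np.float64(1.4)] w 0.001
```

```bash
python3 -m pendant '[{"jaw":0,"linear":[0,0,0.8],"twist":0},{"jaw":0,"linear":[0,0,0.8],"twist":0},{"jaw":0,"linear":[0,0,0.8],"twist":0},{"jaw":0,"linear":[0,0,0.8],"twist":0},{"jaw":0,"linear":[0,0,0.8],"twist":0}]'; python3 -c "from h import *;st();shot('scene','s2.png')
i=cv2.imread('pics/s2.png');cv2.imwrite('pics/s2c.png',cv2.resize(i[180:330,200:420],None,fx=3,fy=3))"
```

```text
time: 4.57
position: [0.5025, 0.1508, 0.1142]
tool_rot: [0.027, 1.0, -0.001, -0.012]
ft_force: [-14.3, 2.3, 4.0]
grip_width: 0.0004
grip_force: 6.7
t 4.57 TCPsled [-66.2 142.2 114.2] tip z 97.2 tooly-sledy deg -0.03 F [np.float64(-14.4), np.float64(1.6), np.float64(4.0)] w 0.0
```

View pics/s2c.png

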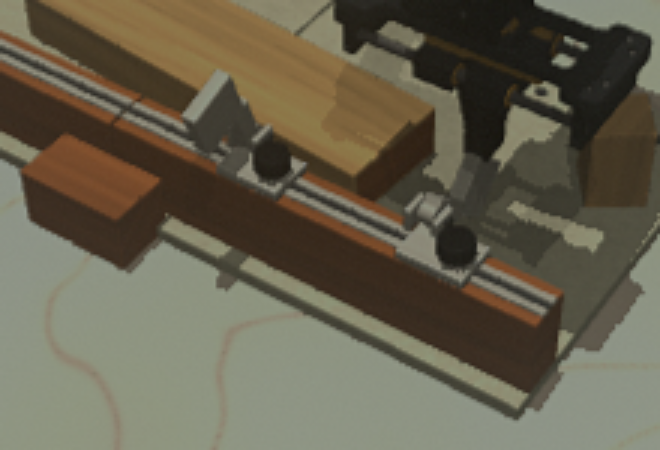

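The long arm is going down, now just below level, and the fingertip sits on the paddle's front edge at about (480,155) in the crop. I'll ease out a little, go lower, then press toward the fence.

```bash
python3 -m pendant '[{"jaw":0,"linear":[0.9,0,0.4],"twist":0},{"jaw":0,"linear":[0.5,0,0.6],"twist":0},{"jaw":0,"linear":[0.2,0,0.8],"twist":0},{"jaw":0,"linear":[0,0,0.8],"twist":0},{"jaw":0,"linear":[0,0,0.8],"twist":0},{"jaw":0,"linear":[0,0,0.8],"twist":0},{"jaw":0,"linear":[0,0,0.8],"twist":0}]'; python3 -c "from h import *;st()"
```

```text
time: 5.2
position: [0.4979, 0.1513, 0.0666]
tool_rot: [0.027, 1.0, 0.0, 0.0]
ft_force: [-0.0, 0.2, 1.0]
grip_width: 0.0009
grip_force: 0.6
t 5.2 TCPsled [-70.8 142.4  66.6] tip z 49.6 tooly-sledy deg -0.03 F [np.float64(-0.0), np.float64(0.2), np.float64(1.0)] w 0.001
```

```bash
python3 -m pendant '[{"jaw":0,"linear":[0,0,0.6],"twist":0},{"jaw":0,"linear":[0,0,0.4],"twist":0},{"jaw":0,"linear":[-0.4,0,0],"twist":0},{"jaw":0,"linear":[-0.4,0,0],"twist":0},{"jaw":0,"linear":[-0.4,0,0],"twist":0},{"jaw":0,"linear":[-0.4,0,0],"twist":0},{"jaw":0,"linear":[-0.2,0,0],"twist":0},{"jaw":0,"linear":[0,0,0],"twist":0}]'; python3 -c "from h import *;st()"
```

```text
time: 5.87
position: [0.5033, 0.1507, 0.0539]
tool_rot: [0.027, 1.0, -0.001, -0.014]
ft_force: [-12.9, 2.0, -10.5]
grip_width: 0.0007
grip_force: 11.8
t 5.87 TCPsled [-65.4 142.1  53.9] tip z 36.9 tooly-sledy deg -0.03 F [np.float64(-13.0), np.float64(1.3), np.float64(-10.5)] w 0.001
```

```bash
python3 -m pendant '[{"jaw":0,"linear":[0.8,0,0],"twist":0},{"jaw":0,"linear":[0.8,0,0.4],"twist":0},{"jaw":0,"linear":[0,0,0.9],"twist":0},{"jaw":0,"linear":[0,0,0],"twist":0}]'; python3 -c "from h import *;st();c=shot('top');Q=np.array([sl(world(c,u,v)) for u in range(225,275) for v in range(230,290)]);m=(abs(Q[:,1]-141.5)<5)&(Q[:,0]<-1);Q=Q[m];print(Q[np.argsort(Q[:,0])][::8].round())"
```

```text
time: 6.2
position: [0.5002, 0.1513, 0.0439]
tool_rot: [0.027, 1.0, 0.0, 0.001]
ft_force: [-1.1, 0.7, -0.5]
grip_width: 0.0006
grip_force: 0.1
t 6.2 TCPsled [-68.6 142.5  43.9] tip z 26.9 tooly-sledy deg -0.03 F [np.float64(-1.2), np.float64(0.7), np.float64(-0.5)] w 0.001
[[-95. 138. 362.]
 [-93. 137. 363.]
 [-90. 138. 366.]
 [-86. 139. 368.]
 [-84. 137. 368.]
 [-80. 138. 370.]
 [-77. 139. 371.]
 [-74. 137. 371.]
 [-71. 138. 371.]
 [-67. 140. 371.]
 [-65. 138. 371.]
 [-61. 140. 370.]
 [-58. 139. 370.]
 [-56. 141. 369.]
 [-53. 140. 369.]
 [-52. 139. 367.]
 [-49. 141. 367.]
 [-47. 137. 365.]
 [-44. 143. 362.]
 [-43. 141. 361.]
 [-41. 142. 359.]
 [-38. 137. 356.]
 [-36. 138. 354.]
 [-34. 139. 349.]]
```

Occluded by the arm itself. Push toward the fence at this lower height.

```bash
python3 -m pendant '[{"jaw":0,"linear":[-0.3,0,0.05],"twist":0},{"jaw":0,"linear":[-0.3,0,0.05],"twist":0},{"jaw":0,"linear":[-0.3,0,0.05],"twist":0},{"jaw":0,"linear":[-0.3,0,0],"twist":0},{"jaw":0,"linear":[-0.3,0,0],"twist":0},{"jaw":0,"linear":[-0.2,0,0],"twist":0},{"jaw":0,"linear":[0,0,0],"twist":0}]'; python3 -c "from h import *;st()"
```

```text
time: 6.83
position: [0.5148, 0.1504, 0.0426]
tool_rot: [0.027, 1.0, -0.0, -0.002]
ft_force: [-5.2, 1.7, -2.8]
grip_width: 0.0006
grip_force: 2.8
t 6.83 TCPsled [-53.9 142.4  42.6] tip z 25.6 tooly-sledy deg -0.02 F [np.float64(-5.3), np.float64(1.5), np.float64(-2.8)] w 0.001
```

```bash
python3 -m pendant '[{"jaw":0,"linear":[-0.4,0,0],"twist":0},{"jaw":0,"linear":[0,0,0],"twist":0},{"jaw":0,"linear":[0,0,0],"twist":0}]'; python3 -c "from h import *;st()"
python3 -m pendant '[{"jaw":0,"linear":[-0.5,0,0],"twist":0},{"jaw":0,"linear":[0,0,0],"twist":0},{"jaw":0,"linear":[0,0,0],"twist":0}]'; python3 -c "from h import *;st()"
```

```text
time: 7.08
position: [0.515, 0.1503, 0.0425]
tool_rot: [0.027, 1.0, -0.0, -0.006]
ft_force: [-10.9, 2.6, 1.5]
grip_width: 0.0006
grip_force: 5.4
t 7.08 TCPsled [-53.7 142.4  42.5] tip z 25.5 tooly-sledy deg -0.01 F [np.float64(-11.1), np.float64(2.0), np.float64(1.5)] w 0.001
time: 7.33
position: [0.5153, 0.1503, 0.0423]
tool_rot: [0.027, 1.0, -0.001, -0.011]
ft_force: [-16.5, 3.6, 8.0]
grip_width: 0.0006
grip_force: 9.1
t 7.33 TCPsled [-53.4 142.3  42.3] tip z 25.3 tooly-sledy deg -0.01 F [np.float64(-16.7), np.float64(2.7), np.float64(8.0)] w 0.001
```

The arm has stalled at the expected rest position, so it is fully down. I retract and go to the stud's front face.

```bash
python3 -m pendant '[{"jaw":0,"linear":[1.5,0,0],"twist":0},{"jaw":0,"linear":[2,0,0],"twist":0},{"jaw":0,"linear":[2,0,-1],"twist":0},{"jaw":0,"linear":[0,0,-3],"twist":0},{"jaw":0,"linear":[0,0,-3],"twist":0},{"jaw":0,"linear":[1,-3,0],"twist":0},{"jaw":0,"linear":[1,-3,0],"twist":0},{"jaw":0,"linear":[1,-3,0],"twist":0},{"jaw":0,"linear":[1,-3,0],"twist":0},{"jaw":0,"linear":[1,-3,0],"twist":0},{"jaw":0,"linear":[1,-3,0],"twist":0},{"jaw":0,"linear":[1,-3,0],"twist":0}]'; python3 -m pendant '[{"jaw":0,"linear":[0.9,-3,0],"twist":0},{"jaw":0,"linear":[0,-3,0],"twist":0},{"jaw":0,"linear":[0,-2.2,0],"twist":0},{"jaw":0,"linear":[0,0,0],"twist":0},{"jaw":0,"linear":[0,0,0],"twist":0}]'
python3 - <<'E'
from h import *
st();c=shot('top','t3.png')
i=cv2.imread('pics/t3.png');cv2.imwrite('pics/t3c.png',cv2.convertScaleAbs(cv2.resize(i[200:400,195:525],None,fx=2.4,fy=2.4),alpha=1.4))
Q=np.array([sl(world(c,u,v)) for u in range(225,275) for v in range(230,290)]);m=(abs(Q[:,1]-141.5)<5)&(Q[:,0]<-1)&(Q[:,2]>25);Q=Q[m];print(Q[np.argsort(Q[:,0])][::5].round())
E
```

```text
time: 8.33
position: [0.3919, -0.0562, 0.114]
tool_rot: [0.027, 1.0, -0.002, 0.004]
ft_force: [0.8, -0.5, -0.2]
grip_width: 0.0004
grip_force: 0.0
time: 8.75
position: [0.3781, -0.1375, 0.1138]
tool_rot: [0.029, 1.0, -0.002, 0.003]
ft_force: [0.2, 0.1, 0.4]
grip_width: 0.0004
grip_force: 0.0
t 8.75 TCPsled [-175.  -152.4  113.8] tip z 96.8 tooly-sledy deg -0.2 F [np.float64(0.2), np.float64(0.1), np.float64(0.4)] w 0.0
[[-44. 141.  33.]
 [-44. 143.  47.]
 [-43. 137.  43.]
 [-42. 137.  50.]
 [-41. 140.  59.]
 [-39. 140.  59.]
 [-37. 140.  59.]
 [-35. 140.  58.]
 [-33. 140.  59.]
 [-32. 140.  59.]
 [-30. 140.  60.]
 [-28. 142.  60.]
 [-26. 144.  60.]
 [-24. 144.  59.]
 [-24. 137.  58.]
 [-22. 137.  58.]
 [-20. 137.  59.]
 [-18. 137.  59.]
 [-16. 137.  60.]
 [-14. 138.  58.]
 [-12. 138.  58.]
 [-12. 143.  89.]
 [-11. 141.  77.]
 [-11. 138.  75.]
 [-10. 138.  59.]
 [ -9. 146.  95.]
 [ -7. 144.  97.]
 [ -7. 137.  95.]
 [ -5. 139.  95.]
 [ -4. 139.  98.]
 [ -2. 141.  98.]]
```

View pics/t3c.png

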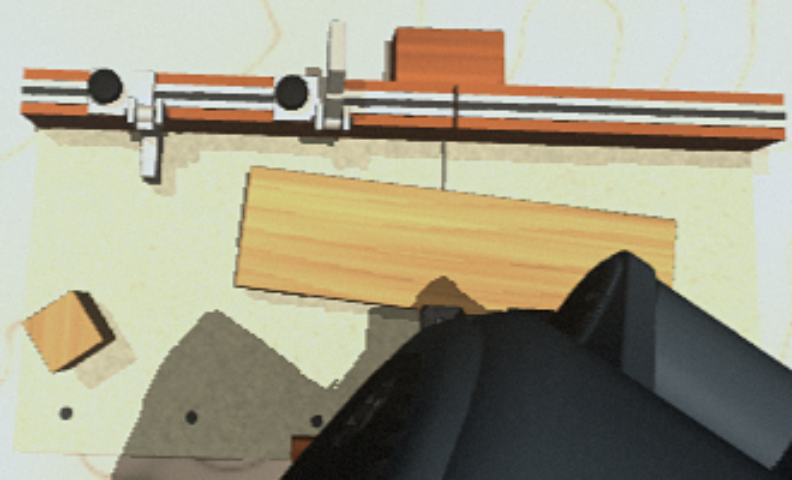

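The long stop is fully down: its paddle spans x -44 to -2 with its top at z≈58. The stud hasn't moved and the short stop is still up. Now I push the stud.

```bash
python3 -m pendant '[{"jaw":0,"linear":[0,0,2.4],"twist":0},{"jaw":0,"linear":[0,0,2.4],"twist":0},{"jaw":0,"linear":[0,0,2.2],"twist":0},{"jaw":0,"linear":[-0.6,0,0],"twist":0},{"jaw":0,"linear":[-0.5,0,0],"twist":0},{"jaw":0,"linear":[-0.4,0,0],"twist":0},{"jaw":0,"linear":[-0.4,0,0],"twist":0},{"jaw":0,"linear":[-0.4,0,0],"twist":0},{"jaw":0,"linear":[-0.4,0,0],"twist":0},{"jaw":0,"linear":[-0.4,0,0],"twist":0},{"jaw":0,"linear":[-0.4,0,0],"twist":0},{"jaw":0,"linear":[-0.4,0,0],"twist":0}]'
python3 - <<'E'
from h import *
st();c=shot('top');
# stud back edge: fit from depth, points on stud top
Q=np.array([sl(world(c,u,v)) for u in range(285,500,2) for v in range(245,350)])
Q=Q[(abs(Q[:,2]-59)<6)&(Q[:,0]>-165)&(Q[:,0]<-3)&(Q[:,1]<125)]
for y in range(-270,80,40):
    m=abs(Q[:,1]-y)<4
    if m.any():print(y,Q[m,0].max().round(1))
print(Q[:,1].min(),Q[:,1].max())
E
```

```text
time: 9.8
position: [0.4149, -0.1365, 0.0433]
tool_rot: [0.027, 1.0, 0.0, -0.0]
ft_force: [-2.7, 0.8, 1.6]
grip_width: 0.0005
grip_force: 1.2
t 9.8 TCPsled [-138.3 -149.4   43.3] tip z 26.3 tooly-sledy deg -0.02 F [np.float64(-2.8), np.float64(0.7), np.float64(1.6)] w 0.001
10 -28.6
50 -26.1
-0.7238056623573408 69.10050720962516
```

```bash
python3 -m pendant '[{"jaw":0,"linear":[-0.4,0,0],"twist":0},{"jaw":0,"linear":[-0.4,0,0],"twist":0},{"jaw":0,"linear":[-0.4,0,0],"twist":0},{"jaw":0,"linear":[-0.3,0,0],"twist":0},{"jaw":0,"linear":[0.8,0,0],"twist":0},{"jaw":0,"linear":[0.8,1,0],"twist":0},{"jaw":0,"linear":[0,2,0],"twist":0},{"jaw":0,"linear":[0,1.8,0],"twist":0},{"jaw":0,"linear":[-0.7,0,0],"twist":0},{"jaw":0,"linear":[-0.5,0,0],"twist":0},{"jaw":0,"linear":[-0.4,0,0],"twist":0},{"jaw":0,"linear":[-0.4,0,0],"twist":0}]'
cat > lk.py <<'E'
from h import *
st();c=shot('top')
Q=np.array([sl(world(c,u,v)) for u in range(240,500,2) for v in range(238,350)])
Q=Q[(abs(Q[:,2]-59)<6)&(Q[:,0]>-165)&(Q[:,0]<3)&(Q[:,1]<132)]
for y in range(-270,130,40):
    m=abs(Q[:,1]-y)<4
    if m.any():print(y,Q[m,0].min().round(1),Q[m,0].max().round(1))
print(Q[:,1].min(),Q[:,1].max())
E
python3 lk.py
```

```text
time: 10.85
position: [0.4364, -0.0902, 0.043]
tool_rot: [0.027, 1.0, 0.0, -0.001]
ft_force: [-2.5, 0.1, 1.8]
grip_width: 0.0007
grip_force: 1.4
t 10.85 TCPsled [-119.3 -102.    43. ] tip z 26.0 tooly-sledy deg -0.03 F [np.float64(-2.5), np.float64(-0.0), np.float64(1.8)] w 0.001Traceback (most recent call last):
  File "lk.py", line 8, in <module>
    print(Q[:,1].min(),Q[:,1].max())
          ~~~~~~~~~~^^
    return umr_minimum(a, axis, None, out, keepdims, initial, where)
ValueError: zero-size array to reduction operation minimum which has no identity
```

```bash
python3 -m pendant '[{"jaw":0,"linear":[-0.3,0,0],"twist":0},{"jaw":0,"linear":[-0.3,0,0],"twist":0},{"jaw":0,"linear":[-0.3,0,0],"twist":0},{"jaw":0,"linear":[-0.3,0,0],"twist":0},{"jaw":0,"linear":[-0.3,0,0],"twist":0},{"jaw":0,"linear":[-0.2,0,0],"twist":0},{"jaw":0,"linear":[-0.2,0,0],"twist":0},{"jaw":0,"linear":[0,0,0],"twist":0}]'
python3 -c "from h import *;st()"
```

```text
time: 11.57
position: [0.4513, -0.0897, 0.0426]
tool_rot: [0.026, 1.0, 0.001, -0.005]
ft_force: [-9.1, -3.7, 3.1]
grip_width: 0.0001
grip_force: 4.9
t 11.57 TCPsled [-104.5 -100.8   42.6] tip z 25.6 tooly-sledy deg 0.06 F [np.float64(-8.9), np.float64(-4.1), np.float64(3.1)] w 0.0
```

```bash
python3 -m pendant '[{"jaw":0,"linear":[1.5,0,0],"twist":0},{"jaw":0,"linear":[2.7,0,0],"twist":0},{"jaw":0,"linear":[0,-2.8,0],"twist":0},{"jaw":0,"linear":[0,-2.8,0],"twist":0},{"jaw":0,"linear":[0,-2.8,0],"twist":0},{"jaw":0,"linear":[0,-2.8,0],"twist":0},{"jaw":0,"linear":[0,-2.8,0],"twist":0},{"jaw":0,"linear":[0,-2.8,0],"twist":0},{"jaw":0,"linear":[0,-2.8,0],"twist":0},{"jaw":0,"linear":[0,-2.3,0],"twist":0},{"jaw":0,"linear":[0,0,0],"twist":0}]'
python3 lk.py
```

```text
time: 12.48
position: [0.4044, -0.3147, 0.0437]
tool_rot: [0.029, 1.0, -0.004, 0.004]
ft_force: [0.8, -0.1, -0.0]
grip_width: 0.0005
grip_force: 0.0
t 12.48 TCPsled [-139.2 -327.9   43.7] tip z 26.7 tooly-sledy deg -0.25 F [np.float64(0.8), np.float64(-0.1), np.float64(-0.0)] w 0.0
-270 -90.6 2.0
-230 -92.1 1.1
-190 -93.3 1.6
-150 -93.0 0.4
-110 -92.6 1.1
-70 -93.8 1.0
-30 -93.6 1.1
10 -93.0 0.0
50 -94.4 0.6
90 0.4 0.6
-322.64204353360776 129.10217095330174
```

```bash
python3 -m pendant '[{"jaw":0,"linear":[-3.1,0,0],"twist":0},{"jaw":0,"linear":[-3.1,0,0],"twist":0},{"jaw":0,"linear":[-3,0,0],"twist":0},{"jaw":0,"linear":[0,1,0],"twist":0},{"jaw":0,"linear":[0,1,0],"twist":0},{"jaw":0,"linear":[0,0.8,0],"twist":0},{"jaw":0,"linear":[0,0.5,0],"twist":0},{"jaw":0,"linear":[0,0.5,0],"twist":0},{"jaw":0,"linear":[-0.1,0.5,0],"twist":0},{"jaw":0,"linear":[-0.1,0.5,0],"twist":0},{"jaw":0,"linear":[-0.1,0.5,0],"twist":0},{"jaw":0,"linear":[0,0.5,0],"twist":0}]'
python3 lk.py
```

```text
time: 13.53
position: [0.4996, -0.2547, 0.0433]
tool_rot: [0.027, 1.0, -0.0, 0.0]
ft_force: [-2.0, -3.6, 1.0]
grip_width: 0.0004
grip_force: 1.8
t 13.53 TCPsled [ -47.4 -262.9   43.3] tip z 26.3 tooly-sledy deg -0.04 F [np.float64(-1.8), np.float64(-3.7), np.float64(1.0)] w 0.0
-150 -36.5 1.5
-110 -83.4 1.1
-70 -93.8 1.0
-30 -93.6 1.1
10 -93.0 0.1
50 -94.3 0.8
90 -88.3 0.6
-174.71949862754522 128.92471195367355
```

```bash
python3 -m pendant '[{"jaw":0,"linear":[0,0.5,0],"twist":0},{"jaw":0,"linear":[0,0.5,0],"twist":0},{"jaw":0,"linear":[0,0.5,0],"twist":0},{"jaw":0,"linear":[0,0.5,0],"twist":0},{"jaw":0,"linear":[0,0.5,0],"twist":0},{"jaw":0,"linear":[0,0.5,0],"twist":0},{"jaw":0,"linear":[0,0.4,0],"twist":0},{"jaw":0,"linear":[0,0.3,0],"twist":0},{"jaw":0,"linear":[0,0,0],"twist":0}]'; python3 lk.py
python3 -m pendant '[{"jaw":0,"linear":[0,0.3,0],"twist":0},{"jaw":0,"linear":[0,0.3,0],"twist":0},{"jaw":0,"linear":[0,0.2,0],"twist":0},{"jaw":0,"linear":[0,0.2,0],"twist":0},{"jaw":0,"linear":[0,0,0],"twist":0}]'; python3 lk.py
```

```text
time: 14.33
position: [0.5017, -0.2164, 0.0431]
tool_rot: [0.027, 1.0, 0.0, 0.0]
ft_force: [0.2, -1.4, 0.6]
grip_width: 0.0003
grip_force: 0.4
t 14.33 TCPsled [ -47.3 -224.5   43.1] tip z 26.1 tooly-sledy deg -0.01 F [np.float64(0.3), np.float64(-1.4), np.float64(0.6)] w 0.0
-70 -44.9 1.1
-30 -93.5 1.3
10 -93.1 0.1
50 -94.3 0.7
90 -94.1 0.9
-93.26690176186995 129.07834175696007
time: 14.8
position: [0.5021, -0.207, 0.043]
tool_rot: [0.027, 1.0, 0.0, -0.0]
ft_force: [-0.4, -1.1, 0.9]
grip_width: 0.0005
grip_force: 0.9
t 14.8 TCPsled [ -47.4 -215.2   43. ] tip z 26.0 tooly-sledy deg -0.0 F [np.float64(-0.4), np.float64(-1.2), np.float64(0.9)] w 0.0
-70 -2.9 -0.6
-30 -80.6 1.2
10 -93.2 -0.1
50 -94.3 0.7
90 -94.0 0.6
-67.2625854415684 131.91926204705666
```

```bash
python3 -m pendant '[{"jaw":0,"linear":[0,0.2,0],"twist":0},{"jaw":0,"linear":[0,0.2,0],"twist":0},{"jaw":0,"linear":[0,0.2,0],"twist":0},{"jaw":0,"linear":[0,0,0],"twist":0}]'; python3 -c "from h import *;st()"
```

```text
time: 15.18
position: [0.5025, -0.2065, 0.0432]
tool_rot: [0.025, 1.0, -0.004, 0.0]
ft_force: [-8.6, -19.4, -2.6]
grip_width: 0.0004
grip_force: 9.4
t 15.18 TCPsled [ -47.1 -214.6   43.2] tip z 26.2 tooly-sledy deg 0.21 F [np.float64(-7.6), np.float64(-19.9), np.float64(-2.6)] w 0.0
```

The stud has butted against the stop, with 20 N of resistance. I back off and re-seat it against the fence from the front.

```bash
python3 -m pendant '[{"jaw":0,"linear":[0,-0.6,0],"twist":0},{"jaw":0,"linear":[0,-2,0],"twist":0},{"jaw":0,"linear":[0,-2,0],"twist":0},{"jaw":0,"linear":[3,0,0],"twist":0},{"jaw":0,"linear":[3,0,0],"twist":0},{"jaw":0,"linear":[3,0,0],"twist":0},{"jaw":0,"linear":[0.5,3,0],"twist":0},{"jaw":0,"linear":[0,3,0],"twist":0},{"jaw":0,"linear":[0,3,0],"twist":0},{"jaw":0,"linear":[0,3,0],"twist":0},{"jaw":0,"linear":[0,0,0],"twist":0}]'; python3 lk.py
python3 -m pendant '[{"jaw":0,"linear":[-1,0,0],"twist":0},{"jaw":0,"linear":[-1,0,0],"twist":0},{"jaw":0,"linear":[-0.6,0,0],"twist":0},{"jaw":0,"linear":[-0.4,0,0],"twist":0},{"jaw":0,"linear":[-0.4,0,0],"twist":0},{"jaw":0,"linear":[-0.4,0,0],"twist":0},{"jaw":0,"linear":[-0.3,0,0],"twist":0},{"jaw":0,"linear":[0,0,0],"twist":0}]'; python3 -c "from h import *;st()"
```

```text
time: 16.1
position: [0.4083, -0.1165, 0.043]
tool_rot: [0.025, 1.0, 0.002, -0.003]
ft_force: [-1.1, 0.0, -1.2]
grip_width: 0.0003
grip_force: 0.0
t 16.1 TCPsled [-145.9 -129.8   43. ] tip z 26.0 tooly-sledy deg 0.17 F [np.float64(-1.1), np.float64(-0.0), np.float64(-1.2)] w 0.0
90 -94.1 0.7
55.434044720068115 131.907102990957
time: 16.82
position: [0.4495, -0.1239, 0.0427]
tool_rot: [0.027, 1.0, 0.001, -0.004]
ft_force: [-6.4, -3.3, 1.3]
grip_width: 0.0005
grip_force: 2.8
t 16.82 TCPsled [-104.4 -135.    42.7] tip z 25.7 tooly-sledy deg 0.02 F [np.float64(-6.2), np.float64(-3.6), np.float64(1.3)] w 0.0
```

```bash
python3 -m pendant '[{"jaw":0,"linear":[1.5,0,0],"twist":0},{"jaw":0,"linear":[2,0,0],"twist":0},{"jaw":0,"linear":[0,0,-3],"twist":0},{"jaw":0,"linear":[0,0,-4],"twist":0},{"jaw":0,"linear":[0,0,-4],"twist":0},{"jaw":0,"linear":[0,0,-4],"twist":0},{"jaw":0,"linear":[0,0,-2],"twist":0},{"jaw":0,"linear":[0,3.5,0],"twist":0},{"jaw":0,"linear":[0,3.5,0],"twist":0},{"jaw":0,"linear":[0,3.5,0],"twist":0},{"jaw":0,"linear":[0,3.5,0],"twist":0},{"jaw":0,"linear":[0,3.5,0],"twist":0}]'
python3 -m pendant '[{"jaw":0,"linear":[0,3.5,0],"twist":0},{"jaw":0,"linear":[0,3.5,0],"twist":0},{"jaw":0,"linear":[0,3.5,0],"twist":0},{"jaw":0,"linear":[0,3.5,0],"twist":0},{"jaw":0,"linear":[0,3.5,0],"twist":0},{"jaw":0,"linear":[0,3.5,0],"twist":0},{"jaw":0,"linear":[0,3.5,0],"twist":0},{"jaw":0,"linear":[0,3.5,0],"twist":0},{"jaw":0,"linear":[0,3.5,0],"twist":0},{"jaw":0,"linear":[0,3.5,0],"twist":0},{"jaw":0,"linear":[0,0,0],"twist":0}]'
python3 lk.py; python3 - <<'E'
from h import *
i=np.load('last_top.npz')['color'];cv2.imwrite('pics/t5.png',cv2.convertScaleAbs(cv2.resize(i[205:355,195:459],None,fx=3,fy=3,interpolation=cv2.INTER_CUBIC),alpha=1.5))
E
```

```text
time: 17.82
position: [0.4266, 0.0534, 0.2133]
tool_rot: [0.028, 1.0, 0.0, -0.0]
ft_force: [-0.1, -0.2, 0.2]
grip_width: 0.0002
grip_force: 0.0
time: 18.73
position: [0.4463, 0.4073, 0.2131]
tool_rot: [0.025, 1.0, 0.002, 0.001]
ft_force: [0.6, -0.1, 0.5]
grip_width: 0.0005
grip_force: 0.0
t 18.73 TCPsled [-136.1  395.3  213.1] tip z 196.1 tooly-sledy deg 0.19 F [np.float64(0.6), np.float64(-0.1), np.float64(0.5)] w 0.0
-270 1.2 1.3
-230 1.4 1.5
-190 -93.4 1.4
-150 -93.1 0.5
-110 -92.6 0.8
-70 -93.8 1.2
-30 -93.6 1.0
10 -93.2 0.3
50 -94.3 0.9
90 -94.1 0.6
-323.22523852053274 131.9871207133972
```

View pics/t5.png

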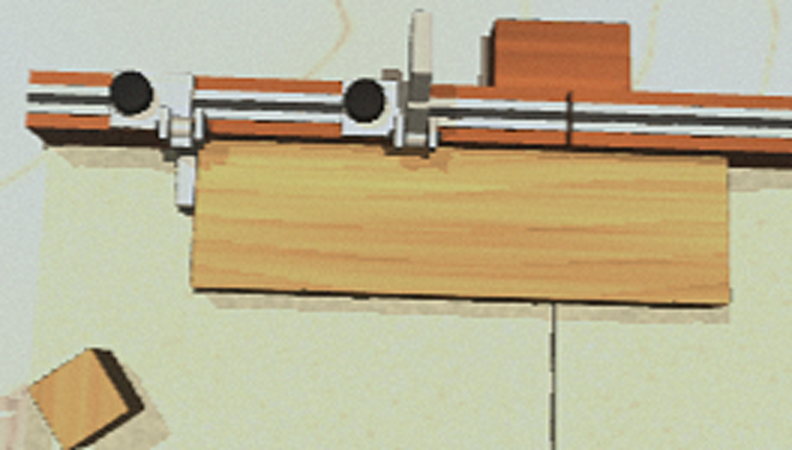

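The stud lies flat along the fence. Its left end, at about (196,200), touches the lowered paddle. The short stop is up, and the offcut stands where it was. Handing in.

```bash
python3 -c "from rig import robot;print(robot.hand_in())"
```

```text
the job is handed in; nothing more can be done
None
```

I handed the job in at about 19 s: the long stop is fully down, the short stop is still up, and the stud is flat against the fence with its end against the long stop, the offcut not moved; I didn't re-check the tape measure or glue bottle at the end, but the arm never went near them.

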